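# Free the pepper mill from the ratchet clamp

## Task

The freshly filled pepper mill is still held in the one-handed kitchen clamp. Flip the clamp's ratchet pawl out of its teeth so that it stays out, draw the sliding jaw fully back, then take the mill out and set it down, not dropped, with its whole foot on the empty cork coaster. Keep the mill upright all the way, leave the clamp open, and do not knock over anything that stands around.

Things in the scene. Friction and masses are not known exactly. Their poses are not given: they have to be found in the camera images.
- clamp: one-handed kitchen clamp, fixed: pale wooden base 275 x 124 mm, top 18 mm above the worktop, a grey metal fixed jaw and a sliding jaw whose rubber vees hold the mill 103 to 123 mm above the worktop. Origin: on the worktop under the clamped mill's axis; +x along the slide to the fixed jaw, z up; base from x = -200 to 75, y = -62 to 62 mm; a steel rack lies along y = 45 mm.
- jaw (a joint): the sliding jaw, m: 0 = closed on the mill, grows as it is drawn to the clamp's -x, 0.062 = at its back stop. It slides stiffly (about 3 N) and stays where left. While the pawl is in the rack it can only move towards the mill: a pull to -x is stopped within about 1 mm.
- jaw_handle (a point): where to take the round dark wooden knob on top of the sliding jaw's post: knob 23 mm across, 36 mm tall, this point 22 mm above the post's flat top (post 18 mm along x, 44 mm along y). Moves with the jaw; when closed at clamp x = -61, y = 0, 146 mm above the worktop. Free on both y sides.
- fixed_jaw (a point): bottom of the fixed jaw's vee at mid-height, clamp x = 29 mm, y = 0, 113 mm above the worktop. The vee's cheeks come to 17 mm from the mill's axis line, over the mill's wider foot: before the mill is lifted out it must be shifted at least 8 mm (better 12 to 20 mm) along the base to -x; then its foot must be raised above 125 mm to clear the jaws.
- pawl (a joint): the ratchet pawl, rad: 0 = tip in the rack (as found), 1.32 = flipped right out, at its stop. Hinged on the sliding jaw's side, axis along clamp y, at x = -85, y = 45 mm, 48 mm above the worktop. Its weighted ball lever leans 38 degrees to -x at 0 and to +x at 1.32; past upright (0.66) it falls over by its weight and stays there. Turns with under 1 N.
- pawl_ball (a point): centre of the 20 mm steel ball on the pawl's lever, 60 mm from the pivot: pawl in the rack, it is at clamp x = -122, y = 45 mm, 95 mm above the worktop; flipped out (jaw closed) at x = -48 mm, same height; upright, 108 mm high. Push it to the clamp's +x, over the top. It travels with the jaw.
- pepper_mill: dark turned-wood pepper mill, 160 mm tall, foot 58 mm across, about 0.18 kg, loose; origin at the centre of its underside, z up. Take it by its round head, widest (50 mm) 130 mm above the underside, 49 mm at 124 and 48 mm at 135 mm. It stands on the clamp's base, 18 mm up; closed jaws hold it down, their gap being narrower than its foot.
- coaster_free: the empty round cork coaster, 93 mm across, 8 mm thick, lying loose on the worktop; origin at the centre of its underside. The mill belongs on it.
- coaster_cup: the same kind of coaster, with the espresso cup on it; origin at the centre of its underside
- espresso_cup: small grey-blue cup, 63 mm across, 50 mm tall, on the other coaster; origin at its underside; leave it standing
- salt_cellar: round dark wooden salt cellar, 91 mm across, 66 mm tall, at the back; leave it standing
- timer: round white kitchen timer, 67 mm across, 48 mm tall, at the back; leave it standing
- mug: pale mug, 94 mm tall, at the back; leave it standing
- honey: honey jar, 71 mm across, 110 mm tall, at the back; leave it standing
Things that resemble listed ones, but are neither listed nor needed, are in the scene too. What is shaped like the pepper_mill but turquoise or yellow is not meant.

How it is judged:
On the way, in this order (a step that is already met when the one before it is completed fails the run):
1. the pawl is flipped out of the rack, and stays out, while the jaw is still closed (value of joint pawl above 1.15 rad and value of joint jaw below 0.01 m), for 0.2 s.
2. the sliding jaw is drawn fully back (at least 54 of 62 mm), the mill still standing in the clamp (value of joint jaw above 0.054 m and z of pepper_mill in the frame of clamp below 0.026 m), for 0.2 s.
3. the mill stands with its whole foot on the empty coaster, set down while still held (horizontal distance between pepper_mill and coaster_free below 0.017 m and z of pepper_mill in the frame of coaster_free below 0.012 m and contact force between the fingers and pepper_mill above 0.3 N), for 0.02 s.
At the end, for the whole second after the job is handed in: The mill stands upright (0.08 rad), at rest and released on the empty coaster, its axis within 17 mm of the centre, its underside within 3 mm of the coaster's top; the coaster lies on the worktop; the jaw is at least 54 mm open, the pawl flipped out (over 1.15 rad); the cup is upright (horizontal distance between pepper_mill and coaster_free below 0.017 m and z of pepper_mill in the frame of coaster_free between 0.005 and 0.011 m and angle between pepper_mill's own z axis and vertical below 0.08 rad and linear speed of pepper_mill below 0.02 m/s and height (world z) of coaster_free below 0.004 m and value of joint jaw above 0.054 m and value of joint pawl above 1.15 rad and angle between espresso_cup's own z axis and vertical below 0.15 rad); the robot touches nothing.
It fails at once if the pepper mill is tipped by more than 0.35 rad (20 degrees) (angle between pepper_mill's own z axis and vertical above 0.35 rad).
It fails at once if the cup, salt cellar, timer, mug or honey jar is knocked over (tipped by more than 0.4 rad) (angle between any of espresso_cup, salt_cellar, timer, mug, honey's own z axis and vertical above 0.4 rad).
It also fails if it takes over 61 s, if anything falls off the work surface, if the arm or the gripper's body presses on something with over 40 N, if the wrist force passes 120 N, or if a joint passes its speed limit or range.

## Robot

A 7-joint arm with a two-finger parallel gripper is mounted at the origin on a cart in front of the work surface, level with it; the furniture and walls round the work are solid. World frame = base frame: x ahead of the robot, y to its left, z up, the work surface at z = 0. Lengths are in m, angles in rad, forces in N, time in s.
With the tool pointing down it reaches from about 0.425 to 0.925 m from the base axis. Payload 6.8 kg.
Tool frame: the origin (TCP) lies midway between the tips of the shut fingers; the grasp point (between the pads) lies 19 mm behind it; z points along the fingers, y is the line along which they close (so a half turn about z gives the same grasp; the last joint's range is limited). The gripper opens to 85 mm and grips with 20 to 120 N. Pads are 22 mm wide; open, the fingers measure 114 mm over their backs; the gripper's body (76 mm by 85 mm) begins 54 mm behind the grasp point. The pads swing forward as they close: fully open they stand 13 mm farther back than shut.
Start: joints at [-1.439, 0.477, 0.022, 1.555, -0.011, 1.109, -0.083], TCP at [0.16, 0.656, 0.206] pointing down, gripper open.
Joint ranges: [-2.96, 2.96], [-0.34, 2.1], [-1.41, 1.46], [0.24, 2.44], [-1.37, 4.51], [0.17, 1.92], [-2.96, 2.96]. Speed limits (rad/s): [2.39, 2.39, 3.14, 3.14, 3.14, 3.14, 3.14].

## Interface

Orientations are given as a unit quaternion [w, x, y, z].
In Python, from station import readout, imaging, hand_in gives the robot as it stands.
- The arm moves only by the tool drive_tool, never from a script. Its argument "series" is a list of rows, each a list of 5 numbers: the shift along the tool's x, y, z in cm, then the turn about the tool's z in degrees, then the closure, from -1 (fully open) to 1 (shut). A call has 1 to 8 rows; each row shifts and turns the commanded pose from where the row before left it, along the tool's axes as they then stand; what a row does not reach is not made up. A row lasts 1/10 s, in which the tool goes at most 50 mm and 8.59 degrees, less where a joint would pass 70% of its speed; a pose out of reach is approached as far as the arm can. A call with a gripper value outside its range is refused whole. The fingers move at their own pace and stop on an object; "squeeze" is the grip in N (left out, the last holds). Time passes only in rows, so rows that do not move let the fingers close. It gives the time, the measured TCP pose, the force, the opening and the grip force at its end, in the units of the state.
- readout.get_obs(): the state, without advancing time (a new reading comes with each control period).
- imaging.read_camera(name): name is "scene" or "top" or "wrist"; returns the picture (400x640x3 uint8, red, green, blue); there is no depth.
- imaging.camera_model(name): a dict with "vfov" (degrees; the focal length in pixels is half the picture's height over the tangent of half this angle, whatever the lens; pixels are square), "cx", "cy" (the principal point, pixels), "xyz" and "orientation" of the camera in the world. Camera axes: x right, y down, z forward; pixel columns grow to the right and rows downward; lengths in m; the calibration is good to about 2 mm. A picture is of the moment at which its call begins: read the wrist's pose just before it. camera_model takes no time and is no camera call; for the wrist camera it gives the pose at the moment of the call.
- hand_in(): hands the job in; it is judged then, once.
Trained networks look in the newest picture that a camera, given by its name, has taken for a name from the list of things; names that differ only in an ending like _2 or _b are one class to them, and where a whole thing is asked for, a point or a joint stands for the part that bears it (a point fixed in the world has none). Each returns a list of dicts, best first, with "conf" (0 to 1); they miss things now and then, are a little off and sometimes report something else, mostly with a low value. They report only what shows in the picture. A call takes as long as a camera call. They do not tell look-alikes from the thing itself.
- imaging.cut_out(thing, camera): "mask" (400x640 bool, what is visible of it) and "centre" ([column, row] in pixels, amid what is visible of it).
The state is a dict: "t": time; "q": joint angles; "joint_vel": joint speeds; "joint_torque": joint torques, N m; "eef_pos": TCP position; "tool_rot": TCP orientation; "contact_force": force on the tool from outside, world axes, zero at the start; "torque": the same for the moment, N m; "gripper_width": opening from 0.0 (shut) to 1.0 (fully open); "grasp_force": force on a finger pad.
Only numpy, scipy, OpenCV 4.12 (cv2) and the standard library are available. Lean on these libraries where they do the work, as an engineer would, in place of code of your own. Each camera call takes 0.05 s, during which the arm holds its last target. There are 200 camera calls.

## Working session

There is one attempt and no reset: what is moved stays moved. The work goes in short steps, Python scripts to look and compute and a tool call to move; the robot and the scene stay as the last step left them, time stands still between calls to the robot, and variables do not carry over. Pictures are saved under pics/ and viewed, at most 10 in all, crops included, and the job is handed in when it is done.

Besides the shell and the picture viewer there is one more tool, called as a command line: name --pt "numbers of a row" for each row, then --argument value for the rest. drive_tool: Moves the arm, as the interface text tells. Its arguments: {"type":"object","properties":{"series":{"type":"array"},"squeeze":{"type":"number"}},"required":["series"]}

```bash
mkdir -p pics; ls
cat > h.py <<'E'
import numpy as np, cv2
from scipy.spatial.transform import Rotation as R
from station import readout, imaging, hand_in
def rot(q): return R.from_quat([q[1],q[2],q[3],q[0]]).as_matrix()
def ray(cam,uv,m=None):
    m=m or imaging.camera_model(cam); f=200/np.tan(np.radians(m["vfov"])/2)
    d=rot(m["orientation"])@np.array([(uv[0]-m["cx"])/f,(uv[1]-m["cy"])/f,1]); return np.array(m["xyz"]),d/np.linalg.norm(d)
def at_z(cam,uv,z,m=None):
    o,d=ray(cam,uv,m); return o+d*(z-o[2])/d[2]
def proj(cam,p,m=None):
    m=m or imaging.camera_model(cam); f=200/np.tan(np.radians(m["vfov"])/2)
    c=rot(m["orientation"]).T@(np.array(p)-np.array(m["xyz"])); return np.array([m["cx"]+f*c[0]/c[2],m["cy"]+f*c[1]/c[2]])
def tri(c1,u1,c2,u2):
    (o1,d1),(o2,d2)=ray(c1,u1),ray(c2,u2)
    s=np.linalg.lstsq(np.c_[d1,-d2],o2-o1,rcond=None)[0]; a,b=o1+s[0]*d1,o2+s[1]*d2
    return (a+b)/2,np.linalg.norm(a-b)
def save(n,im): cv2.imwrite("pics/"+n,cv2.cvtColor(im,cv2.COLOR_RGB2BGR))
E
python3 - <<'E'
from h import *
np.set_printoptions(precision=3,suppress=True)
s=readout.get_obs(); print(s["t"],s["eef_pos"],s["tool_rot"])
a=imaging.read_camera("scene");b=imaging.read_camera("top")
save("a.png",cv2.resize(np.vstack([a,b]),(480,600))) if 0 else (save("scene.png",a),save("top.png",b))
for c in("scene","top","wrist"):
    m=imaging.camera_model(c); print(c,m)
for th in("pepper_mill","coaster_free","pawl_ball","jaw_handle","clamp","espresso_cup","fixed_jaw"):
    for c in("scene","top"):
        try: print(th,c,[(round(r["conf"],2),np.round(r["centre"],1).tolist(),int(r["mask"].sum())) for r in imaging.cut_out(th,c)])
        except Exception as e: print(th,c,e)
E
```

```text
pics
0.0 [0.16  0.655 0.205] [-0.     0.12   0.993 -0.001]
scene {'vfov': 53.96395735709995, 'cx': 327.806216063957, 'cy': 198.54913893034424, 'xyz': array([ 0.18 , -0.723,  0.652]), 'orientation': array([-0.482,  0.852, -0.175,  0.108])}
top {'vfov': 52.14206509160183, 'cx': 319.20062983802893, 'cy': 198.8776385684818, 'xyz': array([0.423, 0.062, 1.075]), 'orientation': array([ 0.06 , -0.703,  0.707, -0.049])}
wrist {'vfov': 65.50537215510542, 'cx': 318.59046292221217, 'cy': 197.909164737871, 'xyz': array([0.097, 0.671, 0.372]), 'orientation': array([0.104, 0.78 , 0.612, 0.08 ])}
pepper_mill scene [(0.72, [319.0, 190.8], 457), (0.63, [293.0, 272.8], 1321)]
pepper_mill top [(0.86, [426.3, 218.1], 657), (0.72, [314.6, 216.2], 481), (0.71, [391.2, 281.1], 600)]
coaster_free scene [(0.65, [269.6, 203.4], 396)]
coaster_free top [(0.81, [226.6, 254.9], 974)]
pawl_ball scene [(0.71, [314.6, 246.5], 181)]
pawl_ball top [(0.45, [359.2, 242.8], 134)]
jaw_handle scene [(0.72, [324.9, 234.3], 1375)]
jaw_handle top [(0.62, [347.6, 225.1], 1222)]
clamp scene [(0.61, [329.8, 248.1], 3514)]
clamp top [(0.64, [344.5, 225.8], 4566)]
espresso_cup scene [(0.61, [329.9, 183.3], 126)]
espresso_cup top [(0.76, [239.7, 183.4], 497)]
fixed_jaw scene [(0.96, [330.3, 250.6], 3527)]
fixed_jaw top [(0.6, [343.8, 225.8], 4652)]
```

View pictures.

View pics/scene.png

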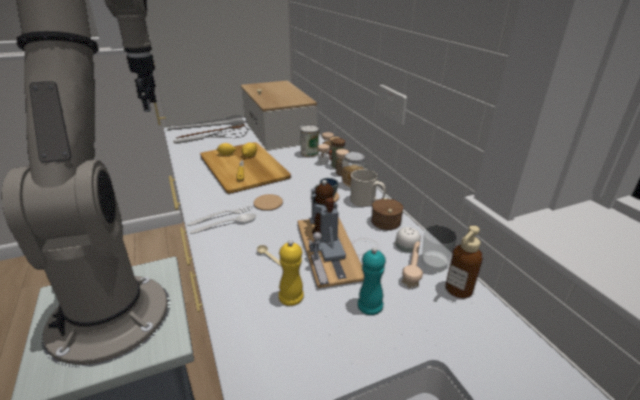

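View pics/top.png

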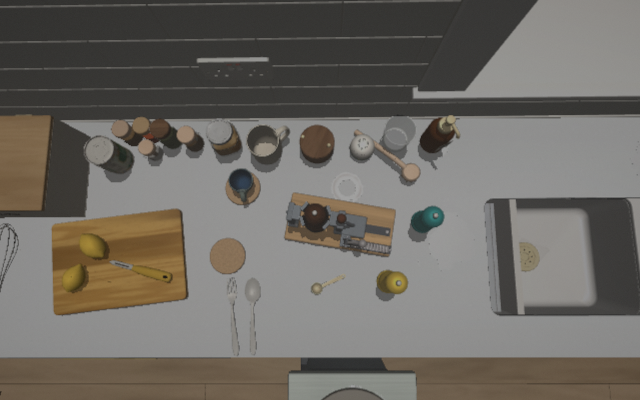

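Run:
```python
from h import *
b=imaging.read_camera("top")
c=cv2.resize(b[180:270,275:425],None,fx=5,fy=5,interpolation=cv2.INTER_CUBIC)
c=cv2.convertScaleAbs(c,alpha=1.5)
save("crop.png",c)
u=[(290,194),(396,209),(390,255),(286,241)]
for p in u: print(at_z("top",p,.018))
print(at_z("top",(315,216.5),.178))
print(at_z("top",(226.6,254.9),.008))
```

```text
[0.6012982  0.15391055 0.018     ]
[ 0.55989974 -0.12237986  0.018     ]
[ 0.44143651 -0.10317124  0.018     ]
[0.47840106 0.16339639 0.018     ]
[0.52357948 0.08439572 0.178     ]
[0.44372953 0.31849923 0.008     ]
```

View pics/crop.png

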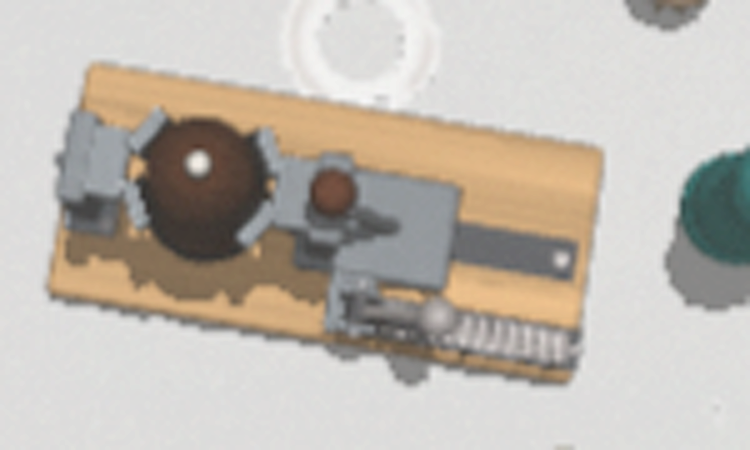

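The crop shows the dark-brown mill (top ≈(315,217)) held in the clamp. The turquoise one (426,218) and the yellow one (391,281) are look-alikes. The clamp mill fits by its colour and because it is held. The knob is at ≈(342,218) and the ball at ≈(362,243).

```bash
cat >> h.py <<'E'
def pose2(P,xyyaw):
    c,s=np.cos(xyyaw[2]),np.sin(xyyaw[2]); return np.array([xyyaw[0]+c*P[0]-s*P[1],xyyaw[1]+s*P[0]+c*P[1],P[2]])
E
python3 - <<'E'
from h import *
from scipy.optimize import least_squares
np.set_printoptions(precision=4,suppress=True)
px=lambda c:(275+(c[0]+.5)/5-.5,180+(c[1]+.5)/5-.5)
# clamp pts (m)
P=[(.075,-.062,.018),(-.2,-.062,.018),(-.2,.062,.018),(.075,.062,.018),(-.061,0,.160),(-.122,.045,.095),(0,0,.178)]
U=np.array([px(c) for c in [(93,63),(604,149),(570,383),(50,295),(334,190),(438,316),(198,162)]])
m=imaging.camera_model("top")
f=lambda v:np.concatenate([proj("top",pose2(p,v),m)-u for p,u in zip(P,U)])
r=least_squares(f,[.52,.085,1.45],loss="soft_l1"); print(r.x,f(r.x).reshape(-1,2))
ms=imaging.camera_model("scene")
for p in P: print(p,pose2(p,r.x),proj("scene",pose2(p,r.x),ms))
# coaster: top and scene
t=imaging.read_camera("top")
for th,z in(("coaster_free",.008),("coaster_cup",.008),("espresso_cup",.03)):
    for q in imaging.cut_out(th,"top"):
        (c,ax,an)=cv2.fitEllipse(max(cv2.findContours(q["mask"].astype(np.uint8),0,1)[0],key=len)); print(th,q["conf"],c,ax,at_z("top",c,z))
s=imaging.read_camera("scene")
for q in imaging.cut_out("coaster_free","scene"):
    (c,ax,an)=cv2.fitEllipse(max(cv2.findContours(q["mask"].astype(np.uint8),0,1)[0],key=len)); print(c,ax,at_z("scene",c,.008))
for th in("pawl_ball","pepper_mill"):print(th,[(q["conf"],q["centre"]) for q in imaging.cut_out(th,"scene")])
c=cv2.resize(s[165:295,250:390],None,fx=4.5,fy=4.5,interpolation=cv2.INTER_CUBIC)
save("crop2.png",c)
E
```

```text
[0.5333 0.0856 1.3977] [[-1.2422 -0.4549]
 [ 0.488  -0.4015]
 [ 0.4871  0.2566]
 [-1.1931 -0.2012]
 [-0.02   -0.004 ]
 [ 0.3902  0.5285]
 [ 0.2441  0.1391]]
(0.075, -0.062, 0.018) [0.6073 0.1488 0.018 ] [338.0672 214.7119]
(-0.2, -0.062, 0.018) [ 0.5599 -0.1221  0.018 ] [368.3979 276.9403]
(-0.2, 0.062, 0.018) [ 0.4378 -0.1007  0.018 ] [317.2116 285.153 ]
(0.075, 0.062, 0.018) [0.4851 0.1702 0.018 ] [296.5174 219.8115]
(-0.061, 0, 0.16) [0.5228 0.0255 0.16  ] [329.7735 198.8409]
(-0.122, 0.045, 0.095) [ 0.4679 -0.0268  0.095 ] [317.1391 237.3342]
(0, 0, 0.178) [0.5333 0.0856 0.178 ] [324.0724 180.7586]
coaster_free 0.7 (227.54295349121094, 255.30081176757812) (34.9992561340332, 35.424720764160156) [0.4427 0.316  0.008 ]
coaster_cup 0.62 (242.92007446289062, 188.34841918945312) (28.57009506225586, 31.421724319458008) [0.6191 0.2803 0.008 ]
espresso_cup 0.86 (241.3028564453125, 182.1296844482422) (23.17857551574707, 31.933881759643555) [0.6316 0.2805 0.03  ]
(267.13800048828125, 201.85498046875) (16.22972297668457, 28.932706832885742) [0.4391 0.3142 0.008 ]
pawl_ball [(0.5, [317.3, 243.7])]
pepper_mill [(0.86, [320.3, 190.9]), (0.63, [370.7, 283.3])]
```

View pics/crop2.png

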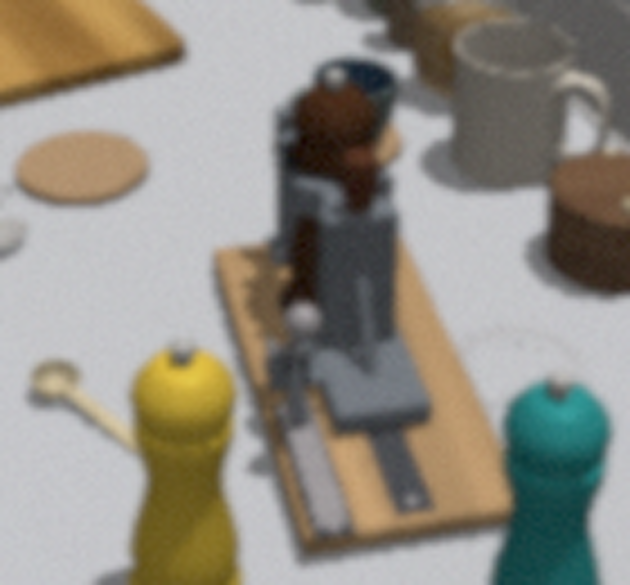

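The wooden spoon and the lemons keep clear of the path, and the fitted clamp pose agrees with the scene camera to about 1.5 px. I'll swing towards the work first.

drive_tool --pt "-3.9 -2.3 -0.6 0 1" --pt "-3.9 -2.3 -0.6 0 1" --pt "-3.9 -2.3 -0.6 0 1" --pt "-3.9 -2.3 -0.6 0 1" --pt "-3.9 -2.3 -0.6 0 1" --pt "-3.9 -2.3 -0.6 0 1" --pt "-3.9 -2.3 -0.6 0 1" --pt "-3.9 -2.3 -0.6 0 1"

```text
t: 2.05
eef_pos: [0.4209, 0.4014, 0.2543]
tool_rot: [0.0, 0.12, 0.993, 0.0]
contact_force: [0.7, 0.9, -0.2]
gripper_width: -0.001
grasp_force: 0.0
```

```bash
cat >> h.py <<'E'
CL=[.5333,.0856,1.3977]
def err(P,yaw=CL[2],n=1):
    "rows (same each) of tool shift/turn taking the measured TCP to world P with tool x at world angle yaw"
    s=readout.get_obs(); r=rot(s["tool_rot"]); p=np.array(s["eef_pos"]); a=np.arctan2(r[1,0],r[0,0])
    t=-np.degrees((yaw-a+np.pi)%(2*np.pi)-np.pi)
    print("t",round(s["t"],2),"tcp",p.round(4),"yaw",round(np.degrees(a),1),"tilt",np.round(r[:2,2],3))
    print("total tool shift cm",(r.T@(np.array(P)-p)*100).round(2),"turn",round(t,2))
    # rows with turn t/n each; translation axes per row taken at the row's start
    out=[];d=(np.array(P)-p)/n
    for i in range(n):
        rr=r@R.from_euler('z',t*i/n,degrees=True).as_matrix(); out.append([*(rr.T@d*100).round(2),round(t/n,2)])
    if n>1: print(out)
E
python3 - <<'E'
from h import *
np.set_printoptions(precision=4,suppress=True)
err([.46,.2,.26],n=11)
s=readout.get_obs(); print(s["q"],s["contact_force"])
b=imaging.read_camera("wrist"); m=imaging.camera_model("wrist"); print(m)
for th,z in(("coaster_free",.008),("coaster_cup",.008),("pepper_mill",.14)):
    for q in imaging.cut_out(th,"wrist"):
        (c,ax,an)=cv2.fitEllipse(max(cv2.findContours(q["mask"].astype(np.uint8),0,1)[0],key=len)); print(th,q["conf"],c,ax,at_z("wrist",c,z,m))
E
```

```text
t 2.05 tcp [0.4209 0.4014 0.2543] yaw 166.3 tilt [0.    0.001]
total tool shift cm [ -8.59 -18.64  -0.58] turn 86.18
[[np.float64(-0.78), np.float64(-1.69), np.float64(-0.05), np.float64(7.83)], [np.float64(-1.0), np.float64(-1.57), np.float64(-0.05), np.float64(7.83)], [np.float64(-1.21), np.float64(-1.42), np.float64(-0.05), np.float64(7.83)], [np.float64(-1.39), np.float64(-1.24), np.float64(-0.05), np.float64(7.83)], [np.float64(-1.55), np.float64(-1.04), np.float64(-0.05), np.float64(7.83)], [np.float64(-1.68), np.float64(-0.82), np.float64(-0.05), np.float64(7.83)], [np.float64(-1.77), np.float64(-0.58), np.float64(-0.05), np.float64(7.83)], [np.float64(-1.83), np.float64(-0.34), np.float64(-0.05), np.float64(7.83)], [np.float64(-1.86), np.float64(-0.08), np.float64(-0.05), np.float64(7.83)], [np.float64(-1.86), np.float64(0.17), np.float64(-0.05), np.float64(7.83)], [np.float64(-1.82), np.float64(0.42), np.float64(-0.05), np.float64(7.83)]]
[-0.9855  0.2796  0.1445  1.7365 -0.0442  1.1279  0.5034] [ 0.7375  0.9198 -0.1695]
{'vfov': 65.50537215510542, 'cx': 318.59046292221217, 'cy': 197.909164737871, 'xyz': array([0.3641, 0.4111, 0.4223]), 'orientation': array([0.1062, 0.7827, 0.6078, 0.0816])}
coaster_free 0.78 (264.02642822265625, 191.73133850097656) (64.48519897460938, 67.10299682617188) [0.4473 0.3119 0.008 ]
coaster_cup 0.34 (264.2257080078125, 191.87353515625) (64.5580825805664, 67.64484405517578) [0.4476 0.3121 0.008 ]
pepper_mill 0.61 (89.65681457519531, 318.6576232910156) (33.68962478637695, 154.55953979492188) [0.5076 0.1246 0.14  ]
pepper_mill 0.18 (67.55754852294922, 296.25531005859375) (99.0372543334961, 217.20912170410156) [0.4772 0.1142 0.14  ]
```

Run:
```python
from h import *
p=pose2((-.152,.045,.25),CL); print(p); err(p,n=12)
```

```text
[ 0.46279302 -0.05637805  0.25      ]
t 2.25 tcp [0.4206 0.402  0.254 ] yaw 166.1 tilt [0.    0.001]
total tool shift cm [-15.12 -43.48   0.38] turn 86.0
[[np.float64(-1.26), np.float64(-3.62), np.float64(0.03), np.float64(7.17)], [np.float64(-1.7), np.float64(-3.44), np.float64(0.03), np.float64(7.17)], [np.float64(-2.12), np.float64(-3.2), np.float64(0.03), np.float64(7.17)], [np.float64(-2.5), np.float64(-2.91), np.float64(0.03), np.float64(7.17)], [np.float64(-2.84), np.float64(-2.57), np.float64(0.03), np.float64(7.17)], [np.float64(-3.14), np.float64(-2.2), np.float64(0.03), np.float64(7.17)], [np.float64(-3.39), np.float64(-1.79), np.float64(0.03), np.float64(7.17)], [np.float64(-3.59), np.float64(-1.35), np.float64(0.03), np.float64(7.17)], [np.float64(-3.73), np.float64(-0.9), np.float64(0.03), np.float64(7.17)], [np.float64(-3.81), np.float64(-0.42), np.float64(0.03), np.float64(7.17)], [np.float64(-3.84), np.float64(0.06), np.float64(0.03), np.float64(7.17)], [np.float64(-3.8), np.float64(0.53), np.float64(0.03), np.float64(7.17)]]
```

drive_tool --pt "-1.3 -3.6 0 7.2 1" --pt "-1.7 -3.4 0 7.2 1" --pt "-2.1 -3.2 0 7.2 1" --pt "-2.5 -2.9 0 7.2 1" --pt "-2.8 -2.6 0 7.2 1" --pt "-3.1 -2.2 0 7.2 1" --pt "-3.4 -1.8 0 7.2 1" --pt "-3.6 -1.3 0 7.2 1"

```text
t: 3.05
eef_pos: [0.4477, 0.0989, 0.2537]
tool_rot: [-0.0, 0.584, 0.812, 0.0]
contact_force: [1.0, 0.4, -0.2]
gripper_width: 0.004
grasp_force: 0.0
```

drive_tool --pt "-3.7 -0.9 0 7.2 1" --pt "-3.8 -0.4 0 7.2 1" --pt "-3.8 0.1 0 7.1 1" --pt "-3.8 0.5 0 7.1 1" --pt "0 0 0 0 1" --pt "0 0 0 0 1"

```text
t: 3.65
eef_pos: [0.4622, -0.0525, 0.2536]
tool_rot: [-0.0, 0.765, 0.644, 0.0]
contact_force: [-0.2, 0.6, -0.1]
gripper_width: 0.001
grasp_force: 0.0
```

Run:
```python
from h import *
np.set_printoptions(precision=4,suppress=True)
err(pose2((-.152,.045,.095),CL),n=1)
print(readout.get_obs()["q"])
b=imaging.read_camera("wrist"); m=imaging.camera_model("wrist"); save("w1.png",b)
for P in [(-.122,.045,.095),(-.061,0,.16),(-.085,.045,.048),(-.2,.062,.018),(-.2,-.062,.018),(0,0,.178)]: print(P,proj("wrist",pose2(P,CL),m))
for q in imaging.cut_out("pawl_ball","wrist"): print(q["conf"],q["centre"],q["mask"].sum())
```

```text
t 3.65 tcp [ 0.4622 -0.0525  0.2536] yaw 80.1 tilt [-0.  0.]
total tool shift cm [-0.38  0.13 15.86] turn 0.06
[-0.5858  0.0653  0.6032  2.0081 -0.0425  1.0803 -0.1355]
(-0.122, 0.045, 0.095) [319.9575 154.2792]
(-0.061, 0, 0.16) [377.3986  87.5712]
(-0.085, 0.045, 0.048) [319.9429 117.2844]
(-0.2, 0.062, 0.018) [306.8785 205.0355]
(-0.2, -0.062, 0.018) [398.7285 205.3416]
(0, 0, 0.178) [386.8611  -8.7051]
0.61 [319.0, 141.2] 590
```

View pics/w1.png

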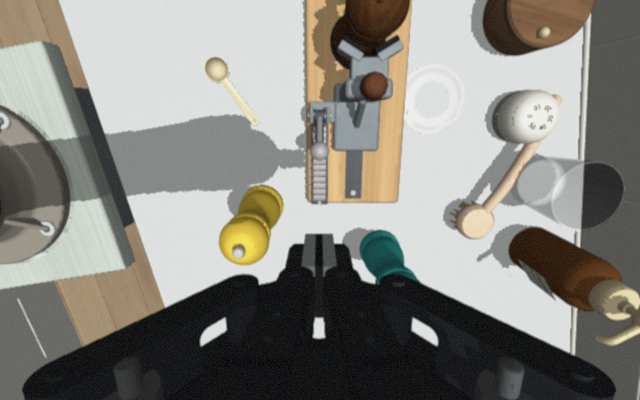

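Ball at (320,151) and knob at (374,86), both 2 to 3 px from the prediction. Next: lower the shut fingers behind the ball, then push to +x.

drive_tool --pt "-0.4 0.1 4 0 1" --pt "0 0 4 0 1" --pt "0 0 4 0 1" --pt "0 0 3.8 0 1" --pt "0 0 0 0 1"

```text
t: 4.25
eef_pos: [0.4588, -0.0558, 0.0918]
tool_rot: [-0.003, 0.765, 0.645, -0.004]
contact_force: [-0.3, -0.3, -0.1]
gripper_width: -0.001
grasp_force: 0.0
```

drive_tool --pt "1 0 0 0 1" --pt "1 0 0 0 1" --pt "1 0 0 0 1" --pt "1 0 0 0 1" --pt "1 0 0 0 1" --pt "1 0 0 0 1" --pt "0.5 0 0 0 1" --pt "0 0 0 0 1"

```text
t: 5.05
eef_pos: [0.4738, 0.0072, 0.0957]
tool_rot: [-0.0, 0.765, 0.644, 0.0]
contact_force: [-0.8, -0.5, -0.6]
gripper_width: -0.001
grasp_force: 0.0
```

Run:
```python
from h import *
np.set_printoptions(precision=4,suppress=True)
err(pose2((-.09,.045,.095),CL)); print(readout.get_obs()["contact_force"])
for c in("top","scene"):
    b=imaging.read_camera(c); m=imaging.camera_model(c)
    print(c,"closed",proj(c,pose2((-.122,.045,.095),CL),m),"out",proj(c,pose2((-.048,.045,.095),CL),m))
    for q in imaging.cut_out("pawl_ball",c): print(q["conf"],q["centre"],q["mask"].sum())
    if c=="top": x=b[180:270,275:425]
    else: y=b[205:295,250:400]
save("ball.png",cv2.resize(np.vstack([x,y]),None,fx=3.3,fy=3.3,interpolation=cv2.INTER_CUBIC))
```

```text
t 5.05 tcp [0.4738 0.0072 0.0957] yaw 80.1 tilt [0. 0.]
total tool shift cm [-0.25  0.01  0.07] turn 0.06
[-0.8142 -0.4993 -0.6009]
top closed [362.5907 243.32  ] out [331.9495 238.1112]
scene closed [317.1472 237.3326] out [310.8078 220.2672]
0.44 [315.3, 248.7] 76
```

View pics/ball.png

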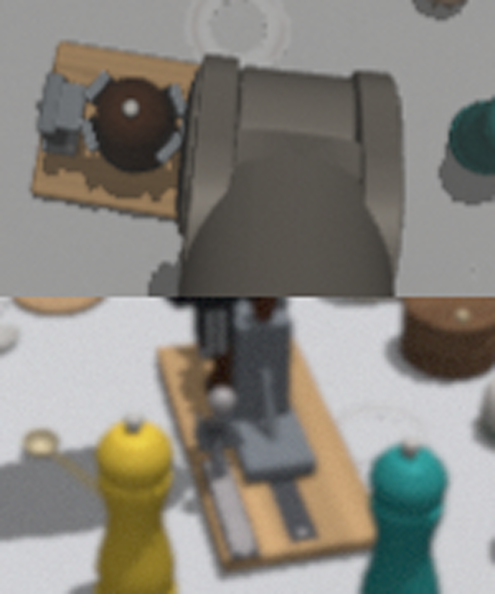

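The scene crop still shows the ball near (317,235), the original pixel. I'll raise the arm and measure it with the cameras.

drive_tool --pt "0 0 -4 0 1" --pt "-2 0 -4 0 1" --pt "-4 0 -4 0 1" --pt "-4 0 -3 0 1" --pt "0 0 0 0 1"

```text
t: 5.75
eef_pos: [0.4583, -0.0938, 0.245]
tool_rot: [0.002, 0.769, 0.64, 0.003]
contact_force: [-0.0, -0.0, -0.7]
gripper_width: -0.001
grasp_force: 0.0
```

Run:
```python
from h import *
np.set_printoptions(precision=4,suppress=True)
err(pose2((-.09,.045,.095),CL)); print(readout.get_obs()["contact_force"])
ims=[]
for c in("wrist","scene"):
    b=imaging.read_camera(c); m=imaging.camera_model(c)
    print(c,"closed",proj(c,pose2((-.122,.045,.095),CL),m),"out",proj(c,pose2((-.048,.045,.095),CL),m),"up",proj(c,pose2((-.085,.045,.108),CL),m))
    print("knob",proj(c,pose2((-.061,0,.16),CL),m),[(q["conf"],q["centre"]) for q in imaging.cut_out("jaw_handle",c)])
    for q in imaging.cut_out("pawl_ball",c): print(q["conf"],q["centre"],q["mask"].sum())
    u=proj(c,pose2((-.09,.03,.09),CL),m).astype(int); x0=max(u[0]-90,0);y0=max(u[1]-75,0)
    print(c,x0,y0); ims.append(cv2.resize(b[y0:y0+150,x0:x0+180],(480,400) if 0 else (400,333),interpolation=cv2.INTER_CUBIC))
save("ball2.png",np.hstack(ims))
```

```text
t 5.75 tcp [ 0.4583 -0.0938  0.245 ] yaw 79.5 tilt [0.008 0.   ]
total tool shift cm [ 9.94 -0.41 15.02] turn -0.55
[-0.0139 -0.0466 -0.7399]
wrist closed [316.4879 115.847 ] out [315.8423  32.5485] up [316.1306  73.8104]
knob [377.4334  29.1173] [(0.82, [351.8, 67.2])]
0.82 [316.0, 102.6] 651
wrist 241 6
scene closed [317.1472 237.3326] out [310.8078 220.2672] up [313.8623 224.1511]
knob [329.7809 198.8395] [(0.61, [328.5, 233.6])]
0.44 [318.7, 244.7] 132
scene 230 155
```

View pics/ball2.png

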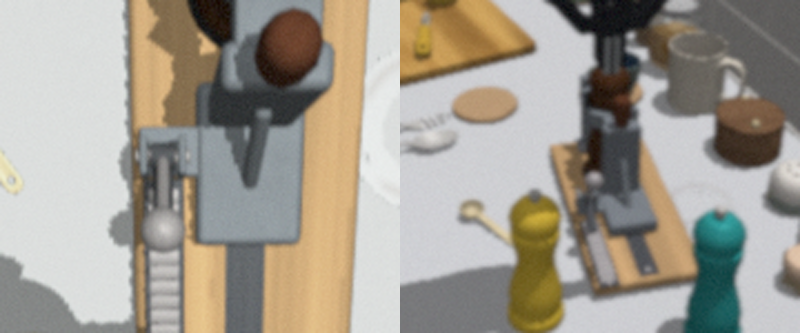

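Run:
```python
from h import *
np.set_printoptions(precision=4,suppress=True)
s=readout.get_obs(); m=imaging.camera_model("wrist"); p=np.array(s["eef_pos"]); r=rot(s["tool_rot"])
b=imaging.read_camera("wrist")
print("q",s["q"],p,"cam in tool",r.T@(m["xyz"]-p), "axes",r.T@rot(m["orientation"]))
for z in(0,-.019): print("tcp px",z,proj("wrist",p+r@np.array([0,0,z]),m))
def clampxy(P):
    c,s_=np.cos(CL[2]),np.sin(CL[2]); d=np.array(P[:2])-CL[:2]; return c*d[0]+s_*d[1],-s_*d[0]+c*d[1]
bw=imaging.cut_out("pawl_ball","wrist"); 
x,d=tri("wrist",(314.4,109),"scene",(317.6,236)); print(x,d,clampxy(x))
x,d=tri("top",(362.1,243),"scene",(317.6,236)); print(x,d,clampxy(x))
x,d=tri("top",(362.1,243),"wrist",(314.4,109)); print(x,d,clampxy(x))
x,d=tri("top",(341.3,217.9),"wrist",(371.5,26)); print("knob",x,d,clampxy(x))
c=b[195:275,250:390]; save("tip.png",cv2.resize(np.hstack([c]),None,fx=5,fy=5))
```

```text
q [-0.5775  0.0846  0.6815  2.029  -0.0607  1.0499 -0.039 ] [ 0.4567 -0.0865  0.2399] cam in tool [ 0.0661  0.     -0.1672] axes [[ 0.0003 -0.9655 -0.2605]
 [ 1.      0.0003  0.0001]
 [-0.0001 -0.2605  0.9655]]
tcp px 0 [318.4939 233.1466]
tcp px -0.019 [318.4854 246.7822]
[ 0.4684 -0.018   0.0929] 0.008084446583096908 (np.float64(-0.11322546653289213), np.float64(0.04607942329649413))
[ 0.4691 -0.0256  0.0977] 0.001011959172796711 (np.float64(-0.12060338708403784), np.float64(0.04411113401151644))
[ 0.4653 -0.018   0.1778] 0.0009843191562612483 (np.float64(-0.11379683190995046), np.float64(0.049143054220832615))
knob [0.5167 0.0275 0.1748] 0.007842120925918296 (np.float64(-0.06007683620706639), np.float64(0.0063187779508879615))
```

View pics/tip.png

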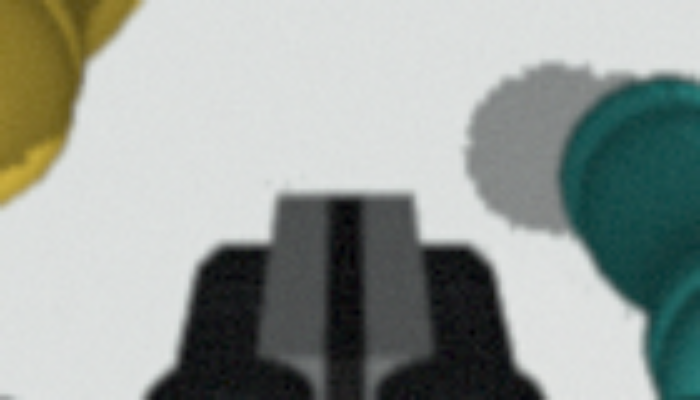

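Run:
```python
from h import *
np.set_printoptions(precision=4,suppress=True)
for z in(0,.01,.02,.03): print(z,proj("scene",(.4738,.0072,.0957+z)))
s=imaging.read_camera("scene"); o=readout.get_obs(); p=np.array(o["eef_pos"]); print(p)
for z in(0,.01,.02,.03): print(z,proj("scene",p+[0,0,z]))
u=proj("scene",p).astype(int); print(u)
c=s[u[1]-40:u[1]+30,u[0]-50:u[0]+50]; c=cv2.resize(c,None,fx=5,fy=5,interpolation=cv2.INTER_CUBIC)
save("tip2.png",c)
```

```text
0 [314.0448 228.8701]
0.01 [314.035  225.5025]
0.02 [314.0251 222.0986]
0.03 [314.0151 218.6577]
[ 0.457  -0.0869  0.2403]
0 [323.4857 197.5408]
0.01 [323.5345 193.3266]
0.02 [323.5838 189.0582]
0.03 [323.6338 184.7344]
[323 197]
```

View pics/tip2.png

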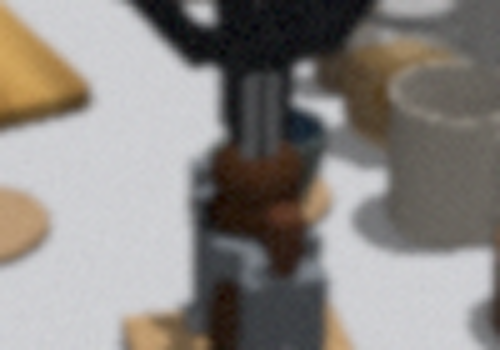

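The scene crop shows the real fingertip ends at row 188, while the reported TCP projects to row 197.5. So the physical tip sits about 20 mm above the reported TCP and passed over the ball. I'll go lower and measure the tip numerically against the first scene picture.

Run:
```python
from h import *
err(pose2((-.152,.049,.085),CL))
```

```text
t 6.2 tcp [ 0.457  -0.0869  0.2403] yaw 80.1 tilt [-0.002 -0.001]
total tool shift cm [ 3.12 -0.33 15.53] turn 0.06
```

drive_tool --pt "1 -0.1 4 0 1" --pt "1 -0.1 4 0 1" --pt "1.1 -0.1 4 0 1" --pt "0 0 3.5 0 1" --pt "0 0 0 0 1" --pt "0 0 0 0 1" --pt "0 0 0 0 1"

```text
t: 6.9
eef_pos: [0.461, -0.0569, 0.0877]
tool_rot: [0.001, 0.766, 0.643, 0.001]
contact_force: [0.3, 0.1, 0.9]
gripper_width: -0.001
grasp_force: 0.0
```

Run:
```python
from h import *
np.set_printoptions(precision=4,suppress=True,linewidth=200)
o=readout.get_obs(); p=np.array(o["eef_pos"]); print(p,o["contact_force"])
s=imaging.read_camera("scene"); s0=cv2.cvtColor(cv2.imread("pics/scene.png"),4)
m=imaging.camera_model("scene")
d=cv2.GaussianBlur(np.abs(s.astype(float)-s0).sum(2),(3,3),0)
e=rot(o["tool_rot"])
# -x face bottom edge candidates
for z in(0,.01,.015,.02,.025,.03): print(z,[proj("scene",p+e@np.array([x,0,-z]),m).round(1) for x in(-.011,0,.011)])
u=int(round(proj("scene",p,m)[0]))
print(u,d[190:250,u-6:u+7:2].astype(int))
```

```text
[ 0.461  -0.0569  0.0877] [0.3214 0.0754 0.9489]
0 [array([320.4, 250.7]), array([319.3, 247.7]), array([318.3, 244.9])]
0.01 [array([320.4, 247.2]), array([319.3, 244.3]), array([318.3, 241.5])]
0.015 [array([320.4, 245.4]), array([319.3, 242.6]), array([318.3, 239.7])]
0.02 [array([320.4, 243.7]), array([319.3, 240.8]), array([318.3, 238. ])]
0.025 [array([320.4, 241.9]), array([319.3, 239.1]), array([318.3, 236.3])]
0.03 [array([320.4, 240.1]), array([319.3, 237.3]), array([318.3, 234.5])]
319 [[228 112  52  55  60  68  71]
 [176  80  45  49  54  62  74]
 [145  70  35  43  50  58  68]
 [158  87  32  38  44  51  57]
 [198 120  38  33  40  44  46]
 [216 130  39  32  36  38  36]
 [185  95  32  30  30  34  34]
 [130  52  26  30  29  33  37]
 [ 89  29  27  32  32  34  44]
 [ 74  22  30  33  33  36  50]
 [ 73  20  31  32  33  38  47]
 [ 78  20  28  33  34  37  42]
 [ 89  35  32  34  34  34  37]
 [109  76  71  64  51  42  37]
 [131 125 149 138 114  86  50]
 [144 157 213 211 200 165  82]
 [149 157 213 230 250 235 136]
 [145 134 171 195 250 270 189]
 [141 121 143 153 226 278 217]
 [144 120
[... 562 characters left out ...]
  51  24  35  70]
 [ 27  35  68  88  29  25  53]
 [ 14  32  81 111  36  24  48]
 [ 15  35  69 103  34  27  50]
 [ 22  75  76  71  26  27  53]
 [ 43 163 153  70  26  24  54]
 [ 72 248 250 128  46  23  52]
 [ 87 284 296 182  73  19  52]
 [ 78 265 282 187  83  15  53]
 [ 54 212 232 156  74  13  44]
 [ 28 150 170 108  53  14  23]
 [ 16  87 102  58  31  19  11]
 [ 17  38  41  23  17  25  15]
 [ 18  17  11   7   9  24  22]
 [ 16  12   7   6   8  18  24]
 [ 13  12   9  11  15  16  21]
 [ 15  16  12  15  21  21  20]
 [ 17  19  17  17  25  25  21]
 [ 17  16  16  18  23  26  21]
 [ 15  13  14  17  19  23  22]
 [ 14  13  14  16  19  22  23]
 [ 14  15  13  17  20  24  20]
 [ 14  15  11  17  18  22  18]]
```

The tip lies about 29 mm above the reported TCP. Three views agree, so all height targets shift down by about 28 mm. The push should run at TCP z ≈ 0.066.

drive_tool --pt "0 0 1.1 0 1" --pt "0 0 1.1 0 1" --pt "0 0 0 0 1" --pt "1 0 0 0 1" --pt "1 0 0 0 1" --pt "1 0 0 0 1" --pt "1 0 0 0 1" --pt "0 0 0 0 1"

```text
t: 7.75
eef_pos: [0.467, -0.0147, 0.064]
tool_rot: [-0.0, 0.765, 0.645, 0.0]
contact_force: [0.1, -0.5, -0.4]
gripper_width: -0.0
grasp_force: 0.0
```

```bash
cat > ball.py <<'E'
from h import *
np.set_printoptions(precision=4,suppress=True)
err(pose2((-.09,.045,.066),CL)); print(readout.get_obs()["contact_force"])
for c in("wrist","scene"):
    b=imaging.read_camera(c); m=imaging.camera_model(c)
    print(c,"closed",proj(c,pose2((-.122,.045,.095),CL),m),"out",proj(c,pose2((-.048,.045,.095),CL),m),"up",proj(c,pose2((-.085,.045,.108),CL),m))
    for q in imaging.cut_out("pawl_ball",c): print(q["conf"],q["centre"],q["mask"].sum(),"rows/cols",[ (int(v.min()),int(v.max())) for v in np.nonzero(q["mask"])])
E
python3 ball.py
```

```text
t 7.75 tcp [ 0.467  -0.0147  0.064 ] yaw 80.3 tilt [0.    0.001]
total tool shift cm [ 2.02  0.31 -0.19] turn 0.18
[ 0.0803 -0.4555 -0.4426]
wrist closed [324.896  277.2779] out [326.2515 120.8222] up [326.2006 213.1141]
0.66 [324.5, 213.8] 2247 rows/cols [(169, 242), (302, 347)]
0.65 [427.8, 147.3] 33799 rows/cols [(16, 243), (301, 553)]
scene closed [317.1472 237.3326] out [310.8078 220.2672] up [313.8623 224.1511]
0.51 [317.0, 249.2] 78 rows/cols [(240, 256), (312, 319)]
```

drive_tool --pt "0.8 0 0 0 1" --pt "0.8 0 0 0 1" --pt "0 0 0 0 1" --pt "0 0 0 0 1"

```text
t: 8.35
eef_pos: [0.4693, -0.001, 0.064]
tool_rot: [-0.0, 0.765, 0.644, -0.0]
contact_force: [-1.3, -0.0, 0.2]
gripper_width: 0.0
grasp_force: 0.0
```

```bash
python3 ball.py
```

```text
t 8.35 tcp [ 0.4693 -0.001   0.064 ] yaw 80.1 tilt [-0. -0.]
total tool shift cm [ 0.64  0.31 -0.2 ] turn 0.03
[-1.2637 -0.0326  0.1745]
wrist closed [324.736 303.545] out [325.6489 155.1967] up [325.7819 245.6262]
0.84 [323.6, 165.2] 2594 rows/cols [(131, 232), (302, 347)]
scene closed [317.1472 237.3326] out [310.8078 220.2672] up [313.8623 224.1511]
0.62 [314.9, 240.2] 53 rows/cols [(236, 245), (311, 318)]
```

The pawl is flipped: the ball sits at its "out" pixel. Next I'll raise, open and go above the knob.

drive_tool --pt "-0.5 0 -4 0 1" --pt "0 0 -4 0 -1" --pt "0 0 -4 0 -1" --pt "2 2.4 -2 0 -1" --pt "2 2.4 0 0 -1" --pt "0 0 0 0 -1" --pt "0 0 0 0 -1" --pt "0 0 0 0 -1"

```text
t: 9.35
eef_pos: [0.5214, 0.0238, 0.2035]
tool_rot: [-0.0, 0.766, 0.643, -0.001]
contact_force: [0.1, -1.3, -0.4]
gripper_width: 1.001
grasp_force: 0.0
```

Run:
```python
from h import *
np.set_printoptions(precision=4,suppress=True)
err(pose2((-.061,0,.101),CL)); 
for c in("wrist","top","scene"):
    b=imaging.read_camera(c); m=imaging.camera_model(c)
    print(c,"out",proj(c,pose2((-.048,.045,.095),CL),m),"knob146",proj(c,pose2((-.061,0,.146),CL),m),"mill top",proj(c,pose2((0,0,.178),CL),m))
    for t in("pawl_ball","jaw_handle","pepper_mill"):
      for q in imaging.cut_out(t,c): print(t,q["conf"],q["centre"],q["mask"].sum(),[ (int(v.min()),int(v.max())) for v in np.nonzero(q["mask"])])
    if c=="wrist":
        h=cv2.cvtColor(b,cv2.COLOR_RGB2HSV); k=((b[...,0].astype(int)-b[...,2]>30)&(b.sum(2)<330)).astype(np.uint8)
        n,l,st,ce=cv2.connectedComponentsWithStats(k)
        print([(st[i].tolist(),ce[i].round(1).tolist()) for i in range(1,n) if st[i,4]>200])
```

```text
t 9.35 tcp [0.5214 0.0238 0.2035] yaw 80.0 tilt [-0.002 -0.   ]
total tool shift cm [ 0.2   0.12 10.25] turn -0.09
wrist out [269.7704 172.9582] knob146 [319.989 202.401] mill top [320.1161 119.4369]
pawl_ball 0.61 [274.2, 192.9] 925 [(159, 236), (259, 282)]
jaw_handle 0.74 [310.5, 188.7] 5442 [(139, 236), (259, 354)]
pepper_mill 0.93 [353.8, 317.4] 1151 [(302, 334), (330, 372)]
pepper_mill 0.62 [320.4, 114.1] 4313 [(77, 151), (284, 356)]
pepper_mill 0.6 [231.0, 294.4] 1291 [(258, 331), (208, 247)]
[([476, 30, 98, 99, 7085], [524.1, 79.3]), ([278, 48, 15, 29, 298], [286.2, 59.6]), ([271, 73, 85, 82, 4347], [314.0, 113.7]), ([266, 138, 31, 41, 596], [280.7, 160.1]), ([307, 189, 25, 25, 438], [319.2, 201.3]), ([209, 258, 38, 76, 1004], [227.4, 294.8])]
top out [331.9495 238.1112] knob146 [341.1441 218.2543] mill top [314.4444 212.1308]
pepper_mill 0.89 [427.1, 219.4] 643 [(206, 232), (411, 444)]
pepper_mill 0.54 [403.3, 282.0] 122 [(272, 290), (400, 407)]
pepper_mill 0.53 [312.3, 215.7] 286 [(203, 229), (305, 318)]
scene out [310.8078 220.2672] knob146 [329.6775 203.7237] mill top [324.0792 180.7575]
pawl_ball 0.58 [314.4, 225.2] 80 [(216, 245), (307, 316)]
jaw_handle 0.91 [329.3, 233.3] 1412 [(198, 260), (307, 345)]
pepper_mill 0.96 [316.9, 193.6] 459 [(181, 235), (313, 333)]
pepper_mill 0.89 [290.1, 274.9] 1318 [(240, 304), (278, 302)]
pepper_mill 0.59 [372.3, 283.2] 1451 [(247, 314), (357, 385)]
```

drive_tool --pt "0.2 0.1 2.5 0 -1" --pt "0 0 3 0 -1" --pt "0 0 3 0 -1" --pt "0 0 1.7 0 -1" --pt "0 0 0 0 -1" --pt "0 0 0 0 -1" --squeeze 40

```text
t: 10.55
eef_pos: [0.5242, 0.0264, 0.1024]
tool_rot: [0.0, 0.766, 0.643, -0.0]
contact_force: [0.7, -0.7, -0.1]
gripper_width: 1.004
grasp_force: 0.0
```

drive_tool --pt "0 0 0 0 1" --pt "0 0 0 0 1" --pt "0 0 0 0 1" --pt "0 0 0 0 1" --pt "0 0 0 0 1" --pt "0 0 0 0 1" --squeeze 40

```text
t: 11.15
eef_pos: [0.5226, 0.027, 0.1025]
tool_rot: [-0.001, 0.766, 0.643, -0.001]
contact_force: [-6.7, 0.8, 9.9]
gripper_width: 0.244
grasp_force: 39.0
```

drive_tool --pt "-0.5 0 0 0 1" --pt "-1 0 0 0 1" --pt "-1 0 0 0 1" --pt "-1 0 0 0 1" --pt "-1 0 0 0 1" --pt "-1 0 0 0 1" --pt "-0.6 0 0 0 1" --pt "0 0 0 0 1"

```text
t: 11.95
eef_pos: [0.5118, -0.034, 0.1025]
tool_rot: [-0.001, 0.766, 0.643, -0.001]
contact_force: [-7.1, -0.4, 11.2]
gripper_width: 0.248
grasp_force: 39.1
```

Run:
```python
from h import *
err(pose2((-.123,0,.102),CL)); print(readout.get_obs()["contact_force"],readout.get_obs()["gripper_width"])
```

```text
t 11.95 tcp [ 0.5118 -0.034   0.1025] yaw 80.0 tilt [-0.003  0.001]
total tool shift cm [-0.15  0.06  0.05] turn -0.09
[-7.08353866 -0.4492858  11.16378902] 0.24752117194340595
```

drive_tool --pt "-0.3 0 0 0 1" --pt "0 0 0 0 1" --pt "0 0 0 0 -1" --pt "0 0 0 0 -1" --pt "0 0 0 0 -1" --pt "0 0 0 0 -1" --pt "0 0 0 0 -1" --pt "0 0 -1 0 -1"

```text
t: 12.75
eef_pos: [0.5119, -0.0365, 0.1114]
tool_rot: [-0.001, 0.766, 0.643, -0.001]
contact_force: [-0.6, 0.4, 0.1]
gripper_width: 1.0
grasp_force: 0.0
```

drive_tool --pt "0 0 -4 0 -1" --pt "0 0 -4 0 -1" --pt "0 0 -2 0 -1" --pt "0 0 0 0 -1" --pt "0 0 0 0 -1" --pt "0 0 0 0 -1"

```text
t: 13.35
eef_pos: [0.512, -0.0364, 0.2112]
tool_rot: [-0.001, 0.766, 0.643, -0.001]
contact_force: [-0.1, -0.1, -1.0]
gripper_width: 0.995
grasp_force: 0.0
```

Run:
```python
from h import *
np.set_printoptions(precision=4,suppress=True)
err(pose2((0,0,.23),CL)); 
for c in("wrist","top","scene"):
    b=imaging.read_camera(c); m=imaging.camera_model(c)
    print(c,"out",proj(c,pose2((-.11,.045,.095),CL),m),"knob160",proj(c,pose2((-.123,0,.16),CL),m),"mill top",proj(c,pose2((0,0,.178),CL),m),"head",proj(c,pose2((0,0,.150),CL),m))
    for t in("pawl_ball","jaw_handle","pepper_mill"):
      for q in imaging.cut_out(t,c): print(t,q["conf"],q["centre"],q["mask"].sum(),[ (int(v.min()),int(v.max())) for v in np.nonzero(q["mask"])])
    if c=="wrist":
        k=((b[...,0].astype(int)-b[...,2]>30)&(b.sum(2)<330)).astype(np.uint8)
        n,l,st,ce=cv2.connectedComponentsWithStats(k)
        print([(st[i].tolist(),ce[i].round(1).tolist()) for i in range(1,n) if st[i,4]>200])
```

```text
t 13.35 tcp [ 0.512  -0.0364  0.2112] yaw 80.1 tilt [-0.002 -0.   ]
total tool shift cm [12.38 -0.01 -1.88] turn -0.02
wrist out [269.9921 172.4775] knob160 [318.5941 206.1947] mill top [318.5177   9.4742] head [318.6096  23.2145]
pawl_ball 0.64 [273.7, 194.6] 933 [(159, 235), (259, 282)]
jaw_handle 0.73 [309.8, 185.2] 5624 [(137, 235), (259, 352)]
jaw_handle 0.24 [507.1, 136.0] 3408 [(109, 168), (469, 541)]
pepper_mill 0.95 [318.0, 32.6] 4991 [(0, 83), (282, 355)]
pepper_mill 0.8 [214.0, 239.0] 2125 [(211, 285), (154, 244)]
pepper_mill 0.63 [356.0, 296.5] 3100 [(258, 342), (329, 388)]
[([269, 0, 87, 84, 3962], [311.3, 32.3]), ([480, 0, 100, 66, 5106], [526.7, 27.2]), ([306, 187, 26, 26, 356], [317.6, 201.1]), ([155, 212, 89, 76, 1767], [210.9, 238.3]), ([493, 257, 117, 73, 2065], [551.7, 289.7])]
top out [357.609  242.4732] knob160 [368.6899 222.1691] mill top [314.4444 212.1308] head [314.7712 213.6286]
jaw_handle 0.61 [357.8, 228.0] 313 [(210, 246), (348, 363)]
jaw_handle 0.2 [250.5, 191.6] 425 [(174, 204), (226, 260)]
scene out [316.0629 234.4138] knob160 [336.3142 212.307 ] mill top [324.0792 180.7575] head [323.963  190.3131]
jaw_handle 0.93 [334.5, 248.2] 1503 [(211, 277), (313, 352)]
pepper_mill 0.75 [370.9, 284.2] 1430 [(248, 314), (357, 385)]
pepper_mill 0.73 [318.2, 201.6] 697 [(180, 237), (313, 333)]
pepper_mill 0.66 [290.8, 274.6] 1366 [(240, 305), (278, 303)]
```

drive_tool --pt "3 0 -0.5 0 -1" --pt "3 0 0 0 -1" --pt "3 0 0 0 -1" --pt "3.4 0 0 0 -1" --pt "0 0 0 0 -1" --pt "0 0 0 0 -1" --pt "0 0 0 0 -1"

```text
t: 14.65
eef_pos: [0.5341, 0.0845, 0.217]
tool_rot: [0.0, 0.766, 0.643, -0.0]
contact_force: [0.1, -0.1, 0.3]
gripper_width: 1.0
grasp_force: 0.0
```

Run:
```python
from h import *
np.set_printoptions(precision=4,suppress=True)
err(pose2((0,0,.098),CL)); 
b=imaging.read_camera("wrist"); m=imaging.camera_model("wrist")
print("mill top",proj("wrist",pose2((0,0,.178),CL),m),"head",proj("wrist",pose2((0,0,.150),CL),m))
for q in imaging.cut_out("pepper_mill","wrist"): print(q["conf"],q["centre"],q["mask"].sum(),[ (int(v.min()),int(v.max())) for v in np.nonzero(q["mask"])])
# bright finial inside the mill mask
q=imaging.cut_out("pepper_mill","wrist")
for e in q[:3]:
    v,u=np.nonzero(cv2.erode(e["mask"].astype(np.uint8),np.ones((7,7)))&(b.min(2)>130)); 
    if len(u): print("finial",u.mean(),v.mean(),len(u))
```

```text
t 14.65 tcp [0.5341 0.0845 0.217 ] yaw 80.0 tilt [-0. -0.]
total tool shift cm [ 0.1 -0.1 11.9] turn -0.1
mill top [316.9447 210.7445] head [317.1252 199.9769]
0.94 [231.1, 318.9] 1401 [(294, 346), (210, 250)]
0.71 [316.2, 190.3] 3424 [(149, 227), (285, 348)]
```

drive_tool --pt "0.1 -0.1 3 0 -1" --pt "0 0 3 0 -1" --pt "0 0 2.5 0 -1" --pt "0 0 1 0 -1" --pt "0 0 0 0 -1" --pt "0 0 0 0 -1"

```text
t: 15.4
eef_pos: [0.5342, 0.0865, 0.123]
tool_rot: [0.0, 0.766, 0.643, 0.001]
contact_force: [0.3, -0.4, 0.4]
gripper_width: 0.998
grasp_force: 0.0
```

drive_tool --pt "0 0 0.8 0 -1" --pt "0 0 0.8 0 -1" --pt "0 0 0.8 0 -1" --pt "0 0 0 0 -1" --pt "0 0 0 0 -1"

```text
t: 15.9
eef_pos: [0.5333, 0.0867, 0.0978]
tool_rot: [-0.0, 0.766, 0.643, -0.0]
contact_force: [-0.2, -0.6, 0.5]
gripper_width: 0.998
grasp_force: 0.0
```

drive_tool --pt "0 0 0 0 0.1" --pt "0 0 0 0 0.3" --pt "0 0 0 0 1" --pt "0 0 0 0 1" --pt "0 0 0 0 1" --pt "0 0 0 0 1" --squeeze 35

```text
t: 16.5
eef_pos: [0.5338, 0.0869, 0.0985]
tool_rot: [0.0, 0.766, 0.643, 0.0]
contact_force: [-1.1, -1.1, 4.3]
gripper_width: 0.548
grasp_force: 35.8
```

drive_tool --pt "0 0 -0.3 0 1" --pt "-0.4 0 0 0 1" --pt "-0.4 0 0 0 1" --pt "-0.4 0 0 0 1" --pt "-0.4 0 0 0 1" --pt "0 0 0 0 1" --pt "0 0 -0.5 0 1" --pt "0 0 -0.5 0 1"

```text
t: 17.3
eef_pos: [0.5307, 0.0712, 0.1114]
tool_rot: [-0.0, 0.766, 0.643, -0.0]
contact_force: [-0.5, -0.6, -1.6]
gripper_width: 0.544
grasp_force: 36.1
```

Run:
```python
from h import *
np.set_printoptions(precision=4,suppress=True)
err(pose2((-.016,0,.24),CL)); o=readout.get_obs(); print(o["contact_force"],o["torque"],o["gripper_width"],o["grasp_force"])
b=imaging.read_camera("scene")
for q in imaging.cut_out("pepper_mill","scene"): print(q["conf"],q["centre"],q["mask"].sum(),[ (int(v.min()),int(v.max())) for v in np.nonzero(q["mask"])])
```

```text
t 17.3 tcp [0.5307 0.0712 0.1114] yaw 80.1 tilt [-0.  0.]
total tool shift cm [ -0.14   0.   -12.86] turn -0.02
[-0.5233 -0.6194 -1.604 ] [0.017  0.009  0.0514] 0.5440992089551879 36.11009462736547
0.8 [320.7, 200.3] 766 [(179, 236), (314, 335)]
0.7 [291.2, 274.5] 1355 [(240, 305), (278, 303)]
0.65 [373.5, 282.6] 1465 [(247, 315), (357, 385)]
```

drive_tool --pt "-0.25 0 0 0 1" --pt "-0.25 0 -0.5 0 1" --pt "0 0 -1.5 0 1" --pt "0 0 -2.5 0 1" --pt "0 0 -2.5 0 1" --pt "0 0 -2.5 0 1" --pt "0 0 -2.5 0 1" --pt "0 0 -1.5 0 1"

```text
t: 18.2
eef_pos: [0.5304, 0.0657, 0.2482]
tool_rot: [0.0, 0.766, 0.643, 0.001]
contact_force: [0.2, -0.3, -2.2]
gripper_width: 0.548
grasp_force: 36.3
```

Run:
```python
from h import *
np.set_printoptions(precision=4,suppress=True)
o=readout.get_obs(); print(o["contact_force"],o["gripper_width"],o["grasp_force"],o["q"])
err([.444,.314,.25],n=12)
b=imaging.read_camera("top")
for q in imaging.cut_out("coaster_free","top"):
    (c,ax,an)=cv2.fitEllipse(max(cv2.findContours(q["mask"].astype(np.uint8),0,1)[0],key=len)); print(q["conf"],c,ax,at_z("top",c,.008))
    lab=b.astype(int);
```

```text
[ 0.2131 -0.3465 -2.1585] 0.548423413590589 36.272587750172534 [-0.7887  0.2264  0.6534  1.8756 -0.1553  1.0879 -0.2497]
t 18.2 tcp [0.5304 0.0657 0.2482] yaw 80.0 tilt [0.002 0.001]
total tool shift cm [ 22.96 -12.82  -0.18] turn -0.06
[[np.float64(1.91), np.float64(-1.07), np.float64(-0.01), np.float64(-0.01)], [np.float64(1.91), np.float64(-1.07), np.float64(-0.01), np.float64(-0.01)], [np.float64(1.91), np.float64(-1.07), np.float64(-0.01), np.float64(-0.01)], [np.float64(1.91), np.float64(-1.07), np.float64(-0.01), np.float64(-0.01)], [np.float64(1.91), np.float64(-1.07), np.float64(-0.01), np.float64(-0.01)], [np.float64(1.91), np.float64(-1.07), np.float64(-0.01), np.float64(-0.01)], [np.float64(1.91), np.float64(-1.07), np.float64(-0.01), np.float64(-0.01)], [np.float64(1.91), np.float64(-1.07), np.float64(-0.01), np.float64(-0.01)], [np.float64(1.91), np.float64(-1.07), np.float64(-0.01), np.float64(-0.01)], [np.float64(1.91), np.float64(-1.07), np.float64(-0.01), np.float64(-0.01)], [np.float64(1.91), np.float64(-1.07), np.float64(-0.01), np.float64(-0.01)], [np.float64(1.91), np.float64(-1.07), np.float64(-0.01), np.float64(-0.01)]]
0.6 (227.50186157226562, 255.33453369140625) (34.5347785949707, 35.978275299072266) [0.4426 0.3161 0.008 ]
```

drive_tool --pt "1 -0.5 0 0 1" --pt "1.8 -1 0 0 1" --pt "2 -1.1 0 0 1" --pt "2 -1.1 0 0 1" --pt "2 -1.1 0 0 1" --pt "2 -1.1 0 0 1" --pt "1 -0.5 0 0 1" --pt "0 0 0 0 1"

```text
t: 19.1
eef_pos: [0.4859, 0.1953, 0.245]
tool_rot: [-0.0, 0.765, 0.645, -0.001]
contact_force: [0.2, 0.2, -1.4]
gripper_width: 0.549
grasp_force: 36.3
```

drive_tool --pt "0 0 0 0 1" --pt "0 0 0 0 1" --pt "0 0 0 0 1"

```text
t: 19.4
eef_pos: [0.4876, 0.1922, 0.2461]
tool_rot: [0.0, 0.766, 0.642, -0.0]
contact_force: [1.4, -0.5, -0.7]
gripper_width: 0.547
grasp_force: 36.3
```

Run:
```python
from h import *
np.set_printoptions(precision=4,suppress=True)
err([.444,.315,.1],n=1)
def ell(c,m=None):
  for q in imaging.cut_out("coaster_free",c):
    pts=np.vstack(cv2.findContours(q["mask"].astype(np.uint8),0,1)[0]); h=cv2.convexHull(pts)
    (ce,ax,an)=cv2.fitEllipse(h); 
    W=np.array([at_z(c,p,.008,m)[:2] for p in h[:,0]]); A=np.c_[2*W,np.ones(len(W))]; s=np.linalg.lstsq(A,(W**2).sum(1),rcond=None)[0]
    print(c,q["conf"],ce,ax,at_z(c,ce,.008,m),"circle",s[:2],np.sqrt(s[2]+s[:2]@s[:2]))
m=imaging.camera_model("wrist"); b=imaging.read_camera("wrist"); ell("wrist",m)
for c in("scene","top"): imaging.read_camera(c); ell(c)
```

```text
t 19.4 tcp [0.4876 0.1922 0.2461] yaw 79.9 tilt [ 0. -0.]
total tool shift cm [11.33 -6.44 14.6 ] turn -0.14
wrist 0.76 (263.5107116699219, 69.2618408203125) (74.99720001220703, 81.62398529052734) [0.4425 0.3205 0.008 ] circle [0.4422 0.3191] 0.04587407193562841
wrist 0.55 (365.1337585449219, 253.77783203125) (82.01768493652344, 210.14637756347656) [0.5308 0.0572 0.008 ] circle [0.4942 0.0535] 0.12647620187050823
wrist 0.45 (514.3863525390625, 289.18902587890625) (35.86800765991211, 61.98842239379883) [ 0.7386 -0.0371  0.008 ] circle [ 0.7307 -0.0475] 0.045139335534957616
scene 0.77 (267.9313659667969, 201.75216674804688) (15.659126281738281, 29.413463592529297) [0.4416 0.3139 0.008 ] circle [0.4422 0.3152] 0.04664085182850201
scene 0.52 (329.1187744140625, 244.20742797851562) (56.17457962036133, 119.25910186767578) [0.5308 0.041  0.008 ] circle [0.592 0.097] 0.2083391652560102
```

drive_tool --pt "1.2 -0.7 0 0 1" --pt "2 -1.2 0 0 1" --pt "2 -1.2 1 0 1" --pt "2 -1.2 1.5 0 1" --pt "2 -1.2 2 0 1" --pt "1.5 -0.8 2 0 1" --pt "0.7 -0.3 2 0 1" --pt "0 0 1 0 1"

```text
t: 20.5
eef_pos: [0.4398, 0.3192, 0.1493]
tool_rot: [-0.0, 0.765, 0.645, -0.001]
contact_force: [0.8, -0.1, -1.9]
gripper_width: 0.547
grasp_force: 36.3
```

drive_tool --pt "0 0 0.5 0 1" --pt "0 0 0 0 1" --pt "0 0 0 0 1" --pt "0 0 0 0 1"

```text
t: 20.9
eef_pos: [0.4426, 0.3171, 0.147]
tool_rot: [-0.0, 0.766, 0.643, 0.001]
contact_force: [0.1, -0.7, -1.4]
gripper_width: 0.549
grasp_force: 36.3
```

Run:
```python
from h import *
np.set_printoptions(precision=4,suppress=True)
err([.4425,.316,.0885],n=1); o=readout.get_obs(); print(o["contact_force"],o["gripper_width"])
ims=[]
for c in("scene","wrist"):
    m=imaging.camera_model(c); b=imaging.read_camera(c); print(c,"mill foot",proj(c,np.array(o["eef_pos"])+[0,0,-.0805],m),"coaster",proj(c,(.4425,.316,.008),m))
    for t in("pepper_mill","coaster_free"):
      for q in imaging.cut_out(t,c): print(t,q["conf"],q["centre"],q["mask"].sum(),[ (int(v.min()),int(v.max())) for v in np.nonzero(q["mask"])])
    ims.append(b[130:260,200:360] if c=="scene" else b[60:230,220:420])
save("pre.png",np.hstack([cv2.resize(i,(395,int(395*i.shape[0]/i.shape[1])),interpolation=cv2.INTER_CUBIC)[:320] for i in ims]))
```

```text
t 20.9 tcp [0.4426 0.3171 0.147 ] yaw 80.0 tilt [0.001 0.001]
total tool shift cm [-0.12  0.    5.85] turn -0.08
[ 0.0763 -0.7485 -1.4224] 0.5485151287813916
scene mill foot [266.776  184.9198] coaster [268.0305 201.3729]
pepper_mill 0.89 [369.9, 283.0] 1488 [(247, 315), (356, 385)]
pepper_mill 0.72 [265.0, 162.8] 791 [(137, 188), (255, 274)]
pepper_mill 0.58 [289.5, 273.2] 1333 [(241, 304), (278, 303)]
coaster_free 0.89 [268.5, 201.5] 370 [(193, 210), (254, 281)]
coaster_free 0.5 [316.2, 243.9] 128 [(230, 261), (312, 323)]
wrist mill foot [318.9615 197.2588] coaster [318.9411 183.3064]
pepper_mill 0.78 [318.3, 256.8] 14519 [(163, 332), (261, 376)]
coaster_free 0.72 [313.4, 159.4] 2903 [(133, 200), (272, 362)]
coaster_free 0.25 [610.0, 235.3] 5873 [(187, 293), (558, 639)]
```

View pics/pre.png

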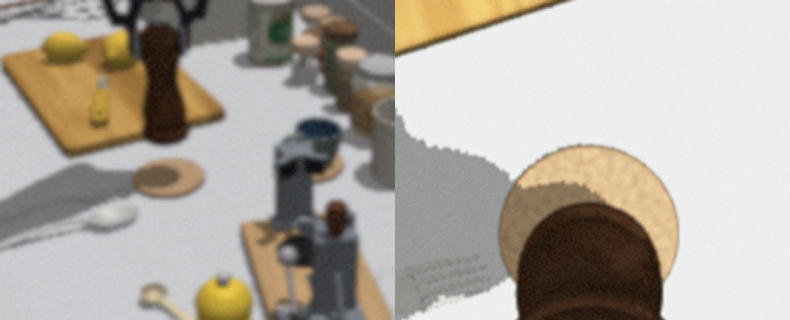

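The mill hangs upright, its foot about 58 mm above the coaster and centred on it (mask columns 254-281, foot centre ≈267). The pawl ball is still out. Lowering now.

drive_tool --pt "-0.1 0 1.5 0 1" --pt "0 0 1.5 0 1" --pt "0 0 1 0 1" --pt "0 0 0.7 0 1" --pt "0 0 0.4 0 1" --pt "0 0 0 0 1" --pt "0 0 0 0 1"

```text
t: 21.9
eef_pos: [0.442, 0.3163, 0.0954]
tool_rot: [-0.0, 0.766, 0.643, 0.0]
contact_force: [0.0, -0.9, -1.8]
gripper_width: 0.547
grasp_force: 36.3
```

drive_tool --pt "0 0 0.2 0 1" --pt "0 0 0.2 0 1" --pt "0 0 0.2 0 1" --pt "0 0 0 0 1" --pt "0 0 0 0 1" --pt "0 0 0 0 1"

```text
t: 22.5
eef_pos: [0.4417, 0.3161, 0.0891]
tool_rot: [0.0, 0.766, 0.643, 0.0]
contact_force: [0.5, 0.3, -1.6]
gripper_width: 0.548
grasp_force: 36.3
```

drive_tool --pt "0 0 0.1 0 1" --pt "0 0 0 0 1" --pt "0 0 0.1 0 1" --pt "0 0 0 0 1" --pt "0 0 0 0 1" --pt "0 0 0 0 1"

```text
t: 23.1
eef_pos: [0.4421, 0.3169, 0.0885]
tool_rot: [-0.001, 0.766, 0.643, 0.001]
contact_force: [-2.8, -1.6, 12.3]
gripper_width: 0.541
grasp_force: 37.5
```

The mill is firmly on the coaster (+12 N) and still held. I'll release and retreat.

drive_tool --pt "0 0 -0.05 0 1" --pt "0 0 0 0 1" --pt "0 0 0 0 -1" --pt "0 0 0 0 -1" --pt "0 0 0 0 -1" --pt "0 0 0 0 -1" --pt "0 0 0 0 -1"

```text
t: 23.8
eef_pos: [0.4416, 0.3161, 0.0874]
tool_rot: [0.0, 0.766, 0.643, -0.0]
contact_force: [-0.0, 0.0, 0.4]
gripper_width: 1.0
grasp_force: 0.0
```

drive_tool --pt "0 0 -1.5 0 -1" --pt "0 0 -3 0 -1" --pt "0 0 -4 0 -1" --pt "0 0 -4 0 -1" --pt "0 0 -4 0 -1" --pt "-2 0 0 0 -1" --pt "0 0 0 0 -1" --pt "0 0 0 0 -1"

```text
t: 24.6
eef_pos: [0.4378, 0.2963, 0.2521]
tool_rot: [-0.0, 0.766, 0.643, -0.0]
contact_force: [0.5, 0.2, -0.5]
gripper_width: 1.004
grasp_force: 0.0
```

Run:
```python
from h import *
np.set_printoptions(precision=4,suppress=True)
o=readout.get_obs(); print(o["t"],o["eef_pos"],o["contact_force"],o["gripper_width"])
for c in("scene","top","wrist"):
    m=imaging.camera_model(c); b=imaging.read_camera(c)
    print(c,"coaster",proj(c,(.4425,.316,.008),m),"milltop if centred",proj(c,(.4425,.316,.168),m),"foot edge L/R",proj(c,(.4425-.029,.316,.008),m),proj(c,(.4425+.029,.316,.008),m),"ball out",proj(c,pose2((-.11,.045,.095),CL),m))
    for t in("pepper_mill","coaster_free","pawl_ball","jaw_handle"):
      for q in imaging.cut_out(t,c)[:3]: print(t,round(q["conf"],2),q["centre"],q["mask"].sum(),[ (int(v.min()),int(v.max())) for v in np.nonzero(q["mask"])])
```

```text
24.6 [0.4378 0.2963 0.2521] [ 0.4559  0.1694 -0.5484] 1.0037803754045083
scene coaster [268.0305 201.3729] milltop if centred [264.6287 154.813 ] foot edge L/R [259.0247 203.2033] [276.8883 199.5726] ball out [316.0629 234.4138]
pepper_mill 0.9 [289.3, 273.2] 1346 [(241, 305), (278, 303)]
pepper_mill 0.82 [263.9, 181.1] 748 [(155, 205), (256, 276)]
pepper_mill 0.64 [370.9, 285.0] 1457 [(247, 315), (356, 385)]
coaster_free 0.74 [270.0, 206.4] 211 [(196, 210), (253, 282)]
coaster_free 0.58 [328.8, 248.2] 3841 [(187, 287), (297, 363)]
pawl_ball 0.68 [317.1, 240.2] 101 [(230, 261), (312, 323)]
jaw_handle 0.87 [334.1, 248.4] 1564 [(211, 277), (313, 352)]
top coaster [227.5449 255.3737] milltop if centred [210.4089 254.1133] foot edge L/R [227.2037 266.6963] [227.8832 244.1459] ball out [357.609  242.4732]
pepper_mill 0.88 [428.4, 218.7] 633 [(206, 232), (411, 443)]
pepper_mill 0.77 [392.2, 282.2] 629 [(270, 293), (376, 407)]
pepper_mill 0.23 [223.6, 136.3] 1040 [(118, 155), (206, 242)]
coaster_free 0.59 [239.7, 255.5] 432 [(238, 273), (215, 245)]
coaster_free 0.5 [372.9, 245.1] 152 [(239, 249), (354, 387)]
pawl_ball 0.58 [369.3, 241.3] 141 [(238, 248), (354, 385)]
jaw_handle 0.69 [372.0, 229.9] 1024 [(211, 250), (348, 389)]
jaw_handle 0.37 [248.5, 190.7] 460 [(173, 204), (226, 260)]
wrist coaster [319.2237 150.2339] milltop if centred [319.5989 172.2579] foot edge L/R [297.5905 154.0359] [340.9952 146.4076] ball out [383.1485 403.1938]
pepper_mill 0.86 [317.3, 154.4] 2646 [(127, 189), (288, 343)]
coaster_free 0.57 [318.3, 125.8] 1442 [(111, 168), (285, 353)]
jaw_handle 0.25 [444.7, 138.4] 2078 [(115, 184), (421, 487)]
```

```bash
python3 -c "
from h import *
print(hand_in())"
```

```text
the job is handed in; nothing more can be done
None
```

The job is handed in: the pawl is flipped out, the jaw is drawn fully back, and the mill stands upright and released on the empty coaster by the last camera check at t ≈ 25 s; the verdict was not shown.

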